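Turn a make-up palette over with a tilting tray

TASK

The empty make-up palette lies pockets-down in the tilting tray and has to lie pockets-up in the fixed bed of the same fixture, ready for filling. Swing the tray by its bar handle up and over past upright until the palette slides, tumbles over and lies flat in the bed, then lay the tray back down flat on its rests and let go. Keep robot and gripper off the clean palette, and leave the tube stand, the jar and the bottle where they are.

Things in the scene. Friction and masses are not known exactly. Their poses are not given: they have to be found in the camera images.
- palette_mid (a point): Centre of the black plastic make-up palette, a loose plate 74 x 90 x 14 mm (its x, y, z), about 70 g, with six rectangular pockets with bare metal pans on one broad face; the other face is plain. Its z points out of the PLAIN face: up at the start (pockets down), down once turned over. It starts anywhere in the tray, slightly askew.
- tray (a joint): Angle of the white tilting tray, rad: 0 flat on its rests (start), growing as the handle swings up and over towards the bed; 1.57 floor upright, end stop 2.35. Stiff hinge (0.7 N m, 4 to 7 N at the handle): stays where it is left, must be moved down as well as up. The palette tumbles out at about 1.75 to 1.85, however slow the swing; going on to 2.0 makes sure.
- handle (a point): Middle of the tray's steel bar handle, round, 12 mm thick, 112 mm long, parallel to the hinge, 190 mm out from the hinge and 8 mm above it when the tray is flat (83 mm above the table). x runs along the bar. Gap of 32 mm to the tray's outer wall, rods join it only at the bar's ends; free below. Can be pinched from above across the bar, which then turns in the grip.
- hinge (a point): Middle of the hinge line, 75 mm above the table, fixed. x runs along the hinge (level), y points from the hinge to the fixed bed, z up; the flat tray lies on the -y side. Tray: 120 mm along the hinge, 150 mm long, floor 4 mm thick from hinge height up, walls 24 mm high in all; the wall at the hinge is the kerb on which the palette stands before it tumbles.
- bed (a point): Centre of the floor of the fixed bed (grey floor, white walls, open on top), 85 mm from the hinge along the hinge's +y, 18 mm above the table; axes as the hinge's. Inside 116 mm (x) by 159 mm (y); walls end 42 mm above the table. The fixture is fixed to the table on a base 150 mm (x) by 365 mm (y).
- stand: Bystander: clear tube-filling stand, two plates 100 x 150 mm on four posts with rows of small tubes, 80 mm high; origin under its centre. Loose.
- jar: Bystander: amber glass jar, 68 mm in diameter, 70 mm high; origin under its centre. Loose.
- bottle: Bystander: white bottle, 60 mm in diameter, 150 mm high; origin under its centre. Loose.
- palette: The same palette; origin at the centre of the face that is underneath at the start (the pocket face), 7 mm from palette_mid, same axes.
Things that resemble listed ones, but are neither listed nor needed, are in the scene too. Of the things shaped like the palette, the black one is meant.

How it is judged:
By the outcome, as a careful person would: the job done as asked, in the order asked, and still so for the second after the job is handed in, with the robot touching nothing.
It also fails if it takes over 45 s, if anything falls off the work surface, if the arm or the gripper's body presses on something with over 40 N, if the wrist force passes 120 N, or if a joint passes its speed limit or range.

ROBOT

A 6-joint arm with a two-finger parallel gripper is mounted at the origin on the work surface. World frame = base frame: x ahead of the robot, y to its left, z up, the work surface at z = 0. Lengths are in m, angles in rad, forces in N, time in s.
With the tool pointing down it reaches from about 0.35 to 0.875 m from the base axis. Payload 4.2 kg.
Tool frame: the origin (TCP) lies on the front face of the gripper's body, between the roots of the fingers; the fingertips stand 73 mm ahead of it and the grasp point (between the pads) lies 54 mm ahead of it; z points along the fingers, y is the direction in which the jaws open and shut (so a half turn about z gives the same grasp; the last joint's range is limited). The gripper opens to 85 mm and grips with 20 to 120 N. Pads are 22 mm wide; open, the fingers measure 114 mm over their backs; the gripper's body (76 mm by 85 mm) begins 54 mm behind the grasp point. The pads swing forward as they close: fully open they stand 13 mm farther back than shut.
Start: joints at [1.361, 0.385, 0.008, 0, -1.194, -0.259], TCP at [0.282, 0.558, 0.304] pointing down, gripper open.
Joint ranges: [-3.14, 3.14], [-1.21, 2.06], [-1.07, 1.41], [-3.16, 2.05], [-2.99, -0.16], [-3.1, 3.1]. Speed limits (rad/s): [2.79, 2.79, 3.14, 3.14, 3.14, 3.14].

INTERFACE

Orientations are given as [roll, pitch, yaw] about the fixed x, y, z axes, in that order (R = Rz(yaw) Ry(pitch) Rx(roll)).
In Python, from station import ctrl gives the robot as it stands. The module is installed in compiled form; this text tells all that it offers.
- The arm moves only by the shell command python3 -m jog 'ROWS'. ROWS is a JSON object of lists of equal length, an entry for each row: "linear": the shift along the tool's x, y, z in m, a list of three; "rot": the turn, a rotation vector about the tool's x, y, z in degrees, a list of three; "fingers": the opening, from 0 (shut) to 1 (fully open). In form: {"linear": [[tx, ty, tz], ...], "rot": [[wx, wy, wz], ...], "fingers": [fingers, ...]}. A call has 1 to 10 rows; each row shifts and turns the pose as measured when the row begins, along the tool's axes as they then stand; what a row does not reach is not made up. A row lasts 1/10 s, in which the tool goes at most 50 mm and 8.59 degrees, less where a joint would pass 70% of its speed; a pose out of reach is approached as far as the arm can. A call with a gripper value outside its range is refused whole. The fingers move at their own pace and stop on an object; the grip force is fixed at half the most. Time passes only in rows, so rows that do not move let the fingers close. It gives the time, the measured TCP pose, the force and the opening at its end, in the units of the state.
- ctrl.get_state(): the state, without advancing time (a new reading comes with each control period).
- ctrl.capture(name): name is "scene" or "side" or "wrist"; returns a dict with "img" (384x512x3 uint8, blue, green, red), "intrinsics" (3x3 intrinsics, pixels), "k1" (the pictures are not rectified: a ray, as slopes to the right and down, at radius r is drawn at 1 + k1 r^2 times it, then the intrinsics apply), "R" (3x3) and "t" (3): a world point X has camera coordinates R X + t. Camera axes: x right, y down, z forward; pixel columns grow to the right and rows downward; lengths in m; the calibration is good to about 2 mm. A picture is of the moment at which its call begins. There is no depth.
- ctrl.job_done(): hands the job in, once; it reports no verdict.
Trained networks look in a picture, given as the dict that the camera call returned (one of the last four; its "shot" number tells which), for a name from the list of things; names that differ only in an ending like _2 or _b are one class to them, and where a whole thing is asked for, a point or a joint stands for the part that bears it (a point fixed in the world has none). Each returns a list of dicts, best first, with "confidence" (0 to 1); they miss things now and then, are a little off and sometimes report something else, mostly with a low value. They report only what shows in the picture. A call takes as long as a camera call. They do not tell look-alikes from the thing itself.
- ctrl.recognise(query, picture): "position" ([x, y, z] in m, in world coordinates, good to about 4 mm: the middle of the surface that is visible of it).
- ctrl.trace(query, picture): "mask" (384x512 bool, what is visible of it).
- ctrl.mark_of(query, picture): "position" ([x, y, z] in m, in world coordinates, good to about 4 mm: a listed point, or the origin of a listed thing).
The state is a dict: "clock": time; "joint_pos": joint angles; "dq": joint speeds; "tau": joint torques, N m; "eef_pos": TCP position; "eef_rot": TCP orientation; "ft_force": force on the tool from outside, world axes, zero at the start; "wrist_torque": the same for the moment, N m; "finger_gap": finger opening in m.
Only numpy, scipy, OpenCV 4.12 (cv2) and the standard library are available. Lean on these libraries where they do the work, as an engineer would, in place of code of your own. Each camera call takes 0.05 s, during which the arm holds its last target. There are 200 camera calls.

## Working session

There is one attempt and no reset: what is moved stays moved. The work goes in short steps, Python scripts to look and compute and a shell command to move; the robot and the scene stay as the last step left them, time stands still between calls to the robot, and variables do not carry over. Pictures are saved under pics/ and viewed, about 8 in all and at most 12, crops included, and the job is handed in when it is done.

```bash
mkdir -p pics
cat > h.py <<'E'
from station import ctrl
import numpy as np, cv2
def P(c,X):
    X=np.atleast_2d(X); q=X@np.array(c["R"]).T+np.array(c["t"]); s=q[:,:2]/q[:,2:]
    s=s*(1+c["k1"]*(s**2).sum(1,keepdims=True)); K=np.array(c["intrinsics"]); return s@K[:2,:2].T+K[:2,2]
E
python3 - <<'E'
from h import *
np.set_printoptions(precision=3,suppress=True)
s=ctrl.get_state(); print(s)
ims=[]
for n in("scene","side"):
    c=ctrl.capture(n); ims.append(c["img"])
    for q in("handle","hinge","bed","palette_mid","stand","jar","bottle","tray"):
        try: print(n,q,[(np.round(d["position"],3),round(d["confidence"],2)) for d in ctrl.mark_of(q,c)][:3])
        except Exception as e: print(q,e)
    cv2.imwrite(f"pics/{n}0.png",c["img"])
E
```

```text
{'clock': 0.0, 'joint_pos': array([ 1.361,  0.386,  0.007, -0.001, -1.194, -0.259]), 'dq': array([ 0.   , -0.001, -0.   , -0.   , -0.001, -0.   ]), 'tau': array([ -0.   , -39.23 ,  18.84 ,   4.186,  -0.005,   0.   ]), 'eef_pos': array([0.282, 0.557, 0.303]), 'eef_rot': array([ 3.139, -0.   , -0.469]), 'ft_force': array([ 0.872, -0.612, -0.365]), 'wrist_torque': array([ 0.009,  0.045, -0.027]), 'finger_gap': 0.08518052513910923}
scene handle [(array([ 0.5  , -0.196,  0.088]), 0.95), (array([ 0.586,  0.438, -0.002]), 0.55)]
scene hinge [(array([ 0.49 , -0.009,  0.076]), 0.88)]
scene bed [(array([0.485, 0.078, 0.02 ]), 0.81)]
scene palette_mid [(array([ 0.508, -0.06 ,  0.086]), 0.81), (array([0.71 , 0.021, 0.004]), 0.67), (array([ 0.684, -0.154,  0.008]), 0.65)]
scene stand [(array([ 0.582,  0.44 , -0.002]), 0.94)]
scene jar [(array([0.349, 0.351, 0.002]), 0.64)]
scene bottle [(array([ 0.55 , -0.414,  0.002]), 0.86)]
tray it knows: bed, bottle, handle, hinge, jar, palette, palette_mid, stand
side handle [(array([ 0.509, -0.195,  0.082]), 0.6)]
side hinge [(array([ 0.493, -0.006,  0.072]), 0.68)]
side bed [(array([0.485, 0.075, 0.015]), 0.68)]
side palette_mid [(array([ 0.504, -0.067,  0.086]), 0.78), (array([ 0.684, -0.153,  0.01 ]), 0.74), (array([0.711, 0.012, 0.008]), 0.71)]
side stand [(array([0.59 , 0.438, 0.001]), 0.66)]
side jar [(array([ 0.345,  0.348, -0.003]), 0.54)]
side bottle [(array([ 0.551, -0.411,  0.   ]), 0.91), (array([0.488, 0.074, 0.018]), 0.6)]
tray it knows: bed, bottle, handle, hinge, jar, palette, palette_mid, stand
```

View pics/scene0.png

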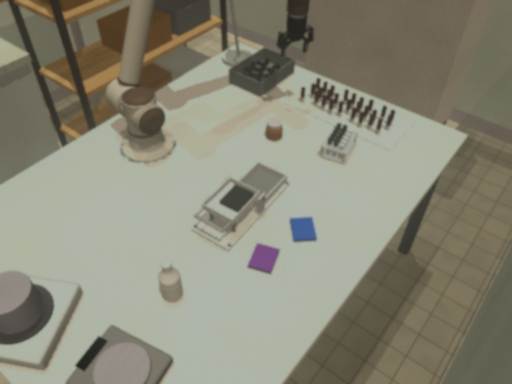

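View pics/side0.png

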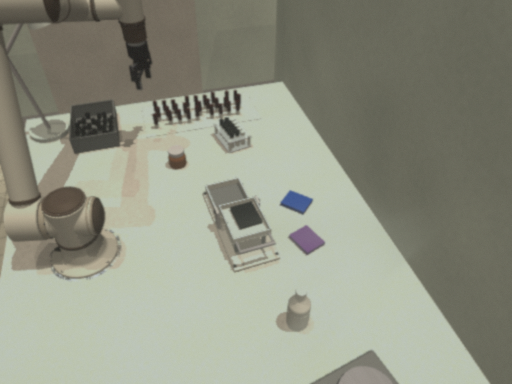

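The scene picture shows the fixture around (240,205), with the tray and black palette at (237,197) and the bed at (265,180). The jar is at (274,129), the stand at (339,143) and the bottle at (170,283). The blue and purple plates are look-alikes. The detections agree with the given sizes, and the hinge yaw comes out at about 0.066. Next I move above the handle.

```bash
python3 -m jog '{"linear":[[0,0,0],[0,0,0],[0,0,0],[0,0,0],[0.009,0.04,0],[0.009,0.04,0],[0.009,0.04,0],[0.009,0.04,0],[0.009,0.04,0],[0.009,0.04,0]],"rot":[[0,0,-7.7],[0,0,-7.7],[0,0,-7.7],[0,0,-7.7],[0,0,0],[0,0,0],[0,0,0],[0,0,0],[0,0,0],[0,0,0]],"fingers":[0.4,0.4,0.4,0.4,0.4,0.4,0.4,0.4,0.4,0.4]}'
python3 -m jog '{"linear":[[0.009,0.04,0],[0.009,0.04,0],[0.009,0.04,0],[0.009,0.04,0],[0.009,0.04,0],[0.009,0.04,0],[0.009,0.04,0],[0.009,0.04,0],[0.009,0.04,0],[0.009,0.04,0]],"rot":[[0,0,0],[0,0,0],[0,0,0],[0,0,0],[0,0,0],[0,0,0],[0,0,0],[0,0,0],[0,0,0],[0,0,0]],"fingers":[0.4,0.4,0.4,0.4,0.4,0.4,0.4,0.4,0.4,0.4]}'
```

```text
clock: 1.8
eef_pos: [0.3591, 0.3203, 0.3026]
eef_rot: [-3.141, -0.001, 0.1]
ft_force: [-0.1, 0.0, 0.6]
finger_gap: 0.0342
clock: 2.8
eef_pos: [0.4915, -0.0854, 0.3061]
eef_rot: [-3.137, -0.012, 0.104]
ft_force: [0.7, 0.5, 0.1]
finger_gap: 0.034
```

```bash
python3 -m jog '{"linear":[[0,0.036,0],[0,0.036,0],[0,0.034,0],[0,0,0]],"rot":[[0,0,0.7],[0,0,0.7],[0,0,0.7],[0,0,0]],"fingers":[0.4,0.4,0.4,0.4]}'
cat > m.py <<'E'
from h import *
import sys
np.set_printoptions(precision=4,suppress=True)
s=ctrl.get_state(); print(s["eef_pos"],s["eef_rot"])
for n in ("wrist","scene","side"):
    c=ctrl.capture(n); cv2.imwrite(f"pics/{n}_{sys.argv[1]}.png",c["img"])
    for q in("handle","hinge","bed","palette_mid"):
        print(n,q,[(np.round(d["position"],3),round(d["confidence"],2)) for d in ctrl.mark_of(q,c)][:3])
E
python3 m.py 1
```

```text
clock: 3.2
eef_pos: [0.5023, -0.1998, 0.3057]
eef_rot: [-3.137, -0.013, 0.06]
ft_force: [0.8, 0.2, -1.1]
finger_gap: 0.034
[ 0.5023 -0.1998  0.3057] [-3.1374 -0.0129  0.0601]
wrist handle [(array([ 0.503, -0.196,  0.084]), 0.77)]
wrist hinge [(array([ 0.491, -0.006,  0.076]), 0.7)]
wrist bed [(array([0.485, 0.078, 0.017]), 0.66)]
wrist palette_mid [(array([ 0.505, -0.067,  0.088]), 0.71)]
scene handle [(array([ 0.499, -0.198,  0.087]), 0.93)]
scene hinge [(array([ 0.494, -0.006,  0.072]), 0.61)]
scene bed [(array([0.484, 0.077, 0.02 ]), 0.65)]
scene palette_mid [(array([ 0.501, -0.065,  0.084]), 0.91), (array([0.712, 0.018, 0.   ]), 0.83), (array([ 0.685, -0.152,  0.009]), 0.79)]
side handle [(array([ 0.502, -0.2  ,  0.082]), 0.83)]
side hinge []
side bed [(array([ 0.504, -0.068,  0.081]), 0.44)]
side palette_mid [(array([ 0.506, -0.066,  0.088]), 0.97), (array([ 0.682, -0.155,  0.008]), 0.58), (array([0.712, 0.011, 0.009]), 0.58)]
```

View pics/wrist_1.png

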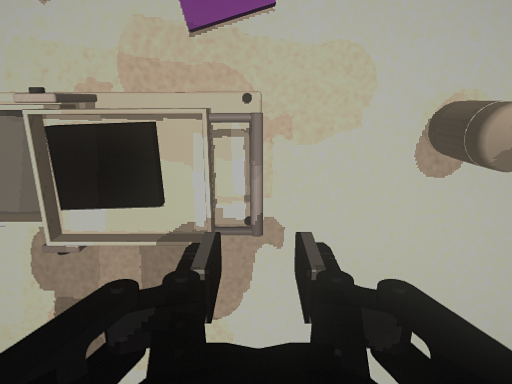

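The wrist picture shows the bar vertical at column ~257 (rows 112–236), and the fingers straddle it in y. I'll back-project the bar's ends at z = 0.083 m.

Run:
```python
from h import *
np.set_printoptions(precision=4,suppress=True)
c=ctrl.capture("wrist");g=c["img"].sum(2).astype(int)
for r in(125,150,175,200,222): print(r,g[r,246:274])
K=np.array(c["intrinsics"]);R=np.array(c["R"]);o=-R.T@c["t"]
D=np.array([c["k1"],0,0,0,0.])
for p in((257.,113.),(258.,235.),(257.5,174.)):
    u=cv2.undistortPoints(np.array([[p]]),K,D)[0,0]; d=R.T@[u[0],u[1],1]; print(p,o+d*(0.083-o[2])/d[2])
```

```text
125 [488 488 485 485 488 490 503 347 236 250 281 294 314 332 346 339 336 331
 317 294 267 297 457 470 471 469 465 457]
150 [520 531 394 369 373 376 384 280 230 253 287 300 317 335 341 338 335 331
 313 290 242 396 503 502 494 491 486 490]
175 [536 427 411 376 370 372 379 286 256 287 327 341 401 397 425 414 400 386
 356 319 237 473 489 480 478 482 488 494]
200 [491 322 293 296 295 299 301 265 267 306 319 362 399 409 415 403 390 375
 343 299 261 504 519 513 512 511 511 508]
222 [423 223 149 158 159 159 157 149 264 314 265 266 277 280 285 273 265 255
 236 214 255 375 388 388 392 391 384 379]
(257.0, 113.0) [ 0.5573 -0.1905  0.083 ]
(258.0, 235.0) [ 0.4451 -0.1988  0.083 ]
(257.5, 174.0) [ 0.5039 -0.1945  0.083 ]
```

Bar centre is about (0.5015, -0.197), length 112 mm ✓, and its direction gives yaw 0.066 ✓. Next I descend and grip.

```bash
python3 -m jog '{"linear":[[0,-0.002,0.03],[0,0,0.035],[0,0,0.035],[0,0,0.03],[0,0,0]],"rot":[[0,-0.74,0],[0,0,0],[0,0,0],[0,0,0],[0,0,0]],"fingers":[0.4,0.4,0.4,0.4,0.4]}'
```

```text
clock: 4.5
eef_pos: [0.5045, -0.1945, 0.1747]
eef_rot: [-3.139, -0.007, 0.065]
ft_force: [-0.3, -0.4, -0.7]
finger_gap: 0.0342
```

```bash
python3 -m jog '{"linear":[[-0.002,0.0035,0],[0,0,0.02],[0,0,0.017]],"rot":[[0,0,0],[0,0,0],[0,0,0]],"fingers":[0.4,0.4,0.4]}'; python3 -m jog '{"linear":[[0,0,0],[0,0,0],[0,0,0],[0,0,0],[0,0,0]],"rot":[[0,0,0],[0,0,0],[0,0,0],[0,0,0],[0,0,0]],"fingers":[0,0,0,0,0]}'
```

```text
clock: 4.8
eef_pos: [0.5069, -0.1994, 0.1431]
eef_rot: [3.141, -0.018, 0.067]
ft_force: [0.5, -0.4, -0.8]
finger_gap: 0.034
clock: 5.3
eef_pos: [0.5069, -0.1973, 0.1465]
eef_rot: [-3.138, -0.021, 0.064]
ft_force: [-0.4, 0.2, -6.5]
finger_gap: 0.0095
```

A gap of 9.5 mm on a 12 mm bar, with the TCP about 9 mm high, is a shallow grip. I'll reopen, go deeper and grip again.

```bash
python3 -m jog '{"linear":[[0,0,0],[0,0,0],[-0.002,0.001,0.005],[-0.002,0,0.006],[0,0,0]],"rot":[[0,0,0],[0,0,0],[0,-1,0],[0,0,0],[0,0,0]],"fingers":[0.4,0.4,0.4,0.4,0.4]}'; python3 -m jog '{"linear":[[0,0,0.001],[0,0,0],[0,0,0],[0,0,0],[0,0,0]],"rot":[[0,0,0],[0,0,0],[0,0,0],[0,0,0],[0,0,0]],"fingers":[0,0,0,0,0]}'; python3 -c "
from h import *
print(ctrl.get_state());c=ctrl.capture('wrist');cv2.imwrite('pics/g.png',c['img'])"
```

```text
clock: 5.8
eef_pos: [0.5057, -0.1999, 0.1389]
eef_rot: [-3.141, -0.011, 0.065]
ft_force: [-0.1, -0.4, -0.6]
finger_gap: 0.0338
clock: 6.3
eef_pos: [0.5055, -0.1974, 0.1368]
eef_rot: [-3.138, -0.01, 0.064]
ft_force: [-1.2, 0.7, 0.0]
finger_gap: 0.0101
{'clock': 6.3, 'joint_pos': array([-0.07578725,  0.42703345, -0.40552543, -0.00795633, -0.72873295,
        1.71679331]), 'dq': array([ 2.06859787e-04,  6.17279421e-04,  9.75682249e-04, -7.80134810e-06,
       -1.16545262e-03, -2.43869719e-03]), 'tau': array([-4.01516771e-01, -3.59607518e+01,  1.36660668e+01,  3.18911880e+00,
        4.84139216e-02,  2.72514182e-02]), 'eef_pos': array([ 0.50553535, -0.19744554,  0.13684195]), 'eef_rot': array([-3.13767534, -0.01016665,  0.06427941]), 'ft_force': array([-1.18781342,  0.66360854,  0.01457478]), 'wrist_torque': array([ 0.08655414,  0.04311041, -0.05880842]), 'finger_gap': 0.010120742971915193}
```

View pics/g.png

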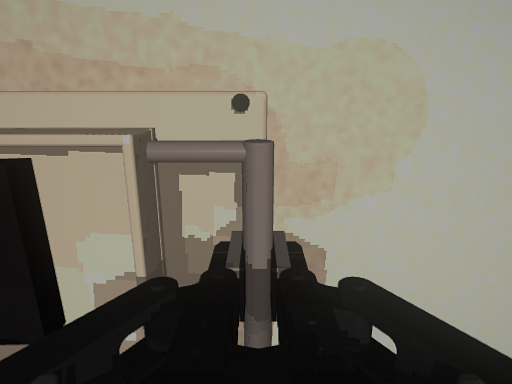

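The bar is held between the pads (256,250), clear of the wall and rods. The implied hinge is (0.493, -0.008, 0.075), which matches the detections. Next I start the swing.

```bash
cat > w.py <<'E'
from h import *
import sys
np.set_printoptions(precision=4,suppress=True)
st=ctrl.get_state(); p=st["eef_pos"]; a=0.066
H=np.array([.493,-.0078,.1288]); y=np.array([-np.sin(a),np.cos(a),0])
s=(p-H)@y; x=(p-H)@[np.cos(a),np.sin(a),0]; z=p[2]-H[2]; r=.19017; d=.042
th=np.arctan2(z,-s)-d; print("theta",th,"r",np.hypot(s,z),"x",x,"F",st["ft_force"],"rot",st["eef_rot"],"gap",st["finger_gap"],st["clock"])
step=float(sys.argv[1]); n=10
if len(sys.argv)>2: n=int(sys.argv[2])
t=th+step*np.arange(n+1)+d; S=-r*np.cos(t); Z=r*np.sin(t); S[0]=s;Z[0]=z
print([[0,round(-u,4),round(-v,4)] for u,v in zip(np.diff(S),np.diff(Z))])
E
python3 w.py 0.07
```

```text
theta 0.00015781305562326264 r 0.19021655139469362 x -1.5063597470125511e-05 F [ 0.6156  0.3202 -0.2077] rot [-3.1376 -0.0101  0.0643] gap 0.010329716051432009 6.35
[[0, np.float64(-0.0011), np.float64(-0.0133)], [0, np.float64(-0.002), np.float64(-0.0132)], [0, np.float64(-0.0029), np.float64(-0.013)], [0, np.float64(-0.0038), np.float64(-0.0128)], [0, np.float64(-0.0047), np.float64(-0.0125)], [0, np.float64(-0.0055), np.float64(-0.0121)], [0, np.float64(-0.0063), np.float64(-0.0117)], [0, np.float64(-0.0072), np.float64(-0.0112)], [0, np.float64(-0.0079), np.float64(-0.0107)], [0, np.float64(-0.0086), np.float64(-0.0101)]]
```

```bash
python3 -m jog '{"linear":[[0,-0.001,-0.013],[0,-0.002,-0.013],[0,-0.003,-0.013],[0,-0.004,-0.013],[0,-0.005,-0.0125]],"rot":[[0,-0.6,0],[0,0,0],[0,0,0],[0,0,0],[0,0,0]],"fingers":[0,0,0,0,0]}'; sed -i 's/round(-u,4)/float(round(-u,3))/;s/round(-v,4)/float(round(-v,3))/' w.py; python3 w.py 0.07
```

```text
clock: 6.85
eef_pos: [0.5051, -0.1835, 0.201]
eef_rot: [-3.139, -0.0, 0.063]
ft_force: [2.9, -2.6, -7.2]
finger_gap: 0.0102
theta 0.3468991456449722 r 0.19033632535351577 x 0.00045518903800904567 F [ 2.8569 -2.6443 -7.1615] rot [-3.1389 -0.0001  0.0629] gap 0.010229483679839155 6.85
[[0, -0.006, -0.012], [0, -0.006, -0.012], [0, -0.007, -0.011], [0, -0.008, -0.011], [0, -0.009, -0.01], [0, -0.009, -0.01], [0, -0.01, -0.009], [0, -0.011, -0.008], [0, -0.011, -0.007], [0, -0.012, -0.007]]
```

It's tracking well. I continue.

```bash
python3 -m jog '{"linear":[[0,-0.006,-0.012],[0,-0.006,-0.012],[0,-0.007,-0.011],[0,-0.008,-0.011],[0,-0.009,-0.010],[0,-0.009,-0.010],[0,-0.010,-0.009],[0,-0.011,-0.008]],"rot":[[0,0,0],[0,0,0],[0,0,0],[0,0,0],[0,0,0],[0,0,0],[0,0,0],[0,0,0]],"fingers":[0,0,0,0,0,0,0,0]}'; python3 w.py 0.07
```

```text
clock: 7.65
eef_pos: [0.5002, -0.1117, 0.2918]
eef_rot: [-3.138, -0.004, 0.063]
ft_force: [5.3, -1.8, -9.5]
finger_gap: 0.0096
theta 0.960062498336715 r 0.1934190693400586 x 0.0003426506419784532 F [ 5.274  -1.8015 -9.4561] rot [-3.1378 -0.0043  0.0629] gap 0.00960877491621417 7.65
[[0, -0.013, -0.004], [0, -0.012, -0.006], [0, -0.012, -0.005], [0, -0.013, -0.004], [0, -0.013, -0.003], [0, -0.013, -0.002], [0, -0.013, -0.002], [0, -0.013, -0.001], [0, -0.013, 0.0], [0, -0.013, 0.001]]
```

```bash
python3 -m jog '{"linear":[[0,-0.013,-0.003],[0,-0.012,-0.006],[0,-0.012,-0.005],[0,-0.013,-0.004],[0,-0.013,-0.003],[0,-0.013,-0.002]],"rot":[[0,0,0],[0,0,0],[0,0,0],[0,0,0],[0,0,0],[0,0,0]],"fingers":[0,0,0,0,0,0]}'; python3 w.py 0.06
```

```text
clock: 8.25
eef_pos: [0.495, -0.0348, 0.323]
eef_rot: [3.132, -0.008, 0.065]
ft_force: [6.7, -5.3, -9.4]
finger_gap: 0.0097
theta 1.3903258506898923 r 0.1960986128029919 x 0.0001997602792525252 F [ 6.687  -5.2713 -9.3668] rot [ 3.1317 -0.0079  0.0649] gap 0.009673525760868483 8.25
[[0, -0.012, 0.005], [0, -0.011, -0.001], [0, -0.011, 0.0], [0, -0.011, 0.001], [0, -0.011, 0.001], [0, -0.011, 0.002], [0, -0.011, 0.003], [0, -0.011, 0.003], [0, -0.011, 0.004], [0, -0.01, 0.005]]
```

The bar has slid 6 mm toward the tips, so I'll work that out as I go on.

```bash
python3 -m jog '{"linear":[[0,-0.010,0.006],[0,-0.010,0.002],[0,-0.011,0.001],[0,-0.011,0.002],[0,-0.011,0.002]],"rot":[[0.5,-0.4,0],[0,0,0],[0,0,0],[0,0,0],[0,0,0]],"fingers":[0,0,0,0,0]}'; python3 w.py 0.06
```

```text
clock: 8.75
eef_pos: [0.4917, 0.0159, 0.324]
eef_rot: [3.122, -0.011, 0.069]
ft_force: [5.5, -4.9, -5.3]
finger_gap: 0.0097
theta 1.6498125007976088 r 0.19662745677318155 x 0.00021950171076730993 F [ 5.4765 -4.9363 -5.3435] rot [ 3.1221 -0.0107  0.0691] gap 0.009681584780144905 8.75
[[0, -0.01, 0.008], [0, -0.011, 0.002], [0, -0.011, 0.003], [0, -0.011, 0.004], [0, -0.011, 0.004], [0, -0.01, 0.005], [0, -0.01, 0.006], [0, -0.01, 0.006], [0, -0.009, 0.007], [0, -0.009, 0.007]]
```

```bash
python3 -m jog '{"linear":[[0,-0.010,0.006],[0,-0.011,0.004],[0,-0.011,0.004],[0,-0.011,0.005],[0,-0.011,0.005],[0,-0.010,0.006],[0,-0.008,0.006]],"rot":[[1,-0.4,0],[0.3,0,0],[0.3,0,0],[0.3,0,0],[0.3,0,0],[0,0,0],[0,0,0]],"fingers":[0,0,0,0,0,0,0]}'; python3 w.py 0.05; python3 m.py 2
```

```text
clock: 9.45
eef_pos: [0.4871, 0.0861, 0.3014]
eef_rot: [-3.14, -0.013, 0.072]
ft_force: [-2.3, 2.8, 7.8]
finger_gap: 0.0096
theta 2.028148257267321 r 0.19657455511631386 x 0.00029884762017177394 F [-2.2562  2.7646  7.8334] rot [-3.1399 -0.0132  0.0723] gap 0.009621248875024373 9.45
[[0, -0.005, 0.01], [0, -0.008, 0.005], [0, -0.008, 0.006], [0, -0.007, 0.006], [0, -0.007, 0.006], [0, -0.007, 0.007], [0, -0.006, 0.007], [0, -0.006, 0.007], [0, -0.006, 0.008], [0, -0.005, 0.008]]
[0.4871 0.0861 0.3014] [-3.1399 -0.0132  0.0723]
wrist handle [(array([0.484, 0.088, 0.24 ]), 0.81)]
wrist hinge [(array([ 0.49 , -0.006,  0.073]), 0.62)]
wrist bed []
wrist palette_mid []
scene handle [(array([0.481, 0.09 , 0.246]), 0.6), (array([0.493, 0.068, 0.023]), 0.32)]
scene hinge [(array([ 0.491, -0.009,  0.078]), 0.74)]
scene bed [(array([0.487, 0.079, 0.02 ]), 0.71)]
scene palette_mid [(array([ 0.683, -0.153,  0.009]), 0.74), (array([0.496, 0.069, 0.027]), 0.69), (array([0.71 , 0.02 , 0.002]), 0.65)]
side handle [(array([0.487, 0.088, 0.238]), 0.6), (array([ 0.549, -0.413,  0.001]), 0.47)]
side hinge [(array([ 0.489, -0.006,  0.073]), 0.81)]
side bed [(array([0.489, 0.075, 0.019]), 0.6)]
side palette_mid [(array([0.712, 0.016, 0.009]), 0.62), (array([0.494, 0.066, 0.024]), 0.61)]
```

View pics/side_2.png

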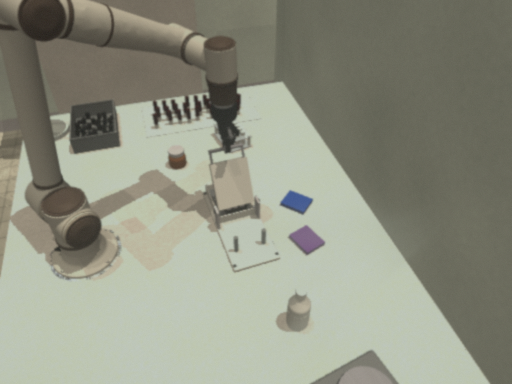

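The side picture shows the tray upright past vertical at (230,185). Two cameras put the palette in the bed at z≈0.025, the flat-lying height. I'll let it settle and look closer from the scene camera before lowering.

```bash
python3 -m jog '{"linear":[[0,0,0],[0,0,0],[0,0,0]],"rot":[[0,0,0],[0,0,0],[0,0,0]],"fingers":[0,0,0]}'
python3 - <<'E'
from h import *
c=ctrl.capture("scene");u,v=P(c,[.487,.06,.05])[0].astype(int)
A=cv2.resize(c["img"][v-60:v+50,u-65:u+65],None,fx=6,fy=5.4,interpolation=2);cv2.imwrite("pics/c2.png",A)
E
python3 w.py -0.06
```

```text
clock: 10.5
eef_pos: [0.4869, 0.0872, 0.3008]
eef_rot: [-3.135, -0.014, 0.071]
ft_force: [2.1, 0.2, 1.0]
finger_gap: 0.0099
theta 2.0340010133738717 r 0.19663425224722653 x 0.0001937534434439128 F [2.2112 0.2927 0.4886] rot [-3.1351 -0.0141  0.0709] gap 0.00972893694697941 10.55
[[0, 0.013, 0.0], [0, 0.01, -0.005], [0, 0.011, -0.004], [0, 0.011, -0.003], [0, 0.011, -0.003], [0, 0.011, -0.002], [0, 0.011, -0.001], [0, 0.011, -0.001], [0, 0.011, 0.0], [0, 0.011, 0.001]]
```

View pics/c2.png

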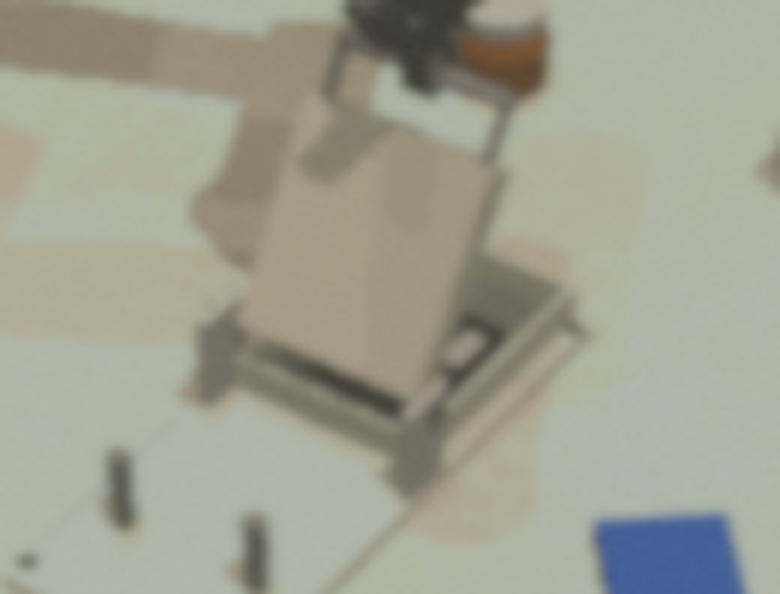

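The crop shows the palette flat in the bed with a metal pan facing up (465,345), and the tray is clear of it. Now I lower the tray.

```bash
python3 -m jog '{"linear":[[0,0.011,-0.003],[0,0.011,-0.003],[0,0.011,-0.003],[0,0.011,-0.002],[0,0.011,-0.002],[0,0.012,-0.001],[0,0.012,0],[0,0.012,0.001],[0,0.012,0.002]],"rot":[[0,-0.4,0],[0,-0.4,0],[0,0,0],[0,0,0],[0,0,0],[0,0,0],[0,0,0],[0,0,0],[0,0,0]],"fingers":[0,0,0,0,0,0,0,0,0]}'; python3 w.py -0.07
```

```text
clock: 11.45
eef_pos: [0.4923, 0.0026, 0.326]
eef_rot: [-3.082, -0.02, 0.075]
ft_force: [-8.9, 8.1, 20.6]
finger_gap: 0.0096
theta 1.5818337436574146 r 0.19751641931567177 x 1.949535475726801e-05 F [-8.8506  8.0708 20.6445] rot [-3.0815 -0.02    0.0755] gap 0.009612357455644682 11.45
[[0, 0.014, 0.007], [0, 0.013, 0.001], [0, 0.013, 0.002], [0, 0.013, 0.003], [0, 0.013, 0.003], [0, 0.013, 0.004], [0, 0.012, 0.005], [0, 0.012, 0.006], [0, 0.011, 0.007], [0, 0.011, 0.008]]
```

```bash
python3 -m jog '{"linear":[[0,0.013,0.001],[0,0.013,0.002],[0,0.013,0.003],[0,0.013,0.004],[0,0.012,0.005],[0,0.012,0.005]],"rot":[[-1.2,-0.5,0],[-1,-0.5,0],[-0.8,0,0],[-0.8,0,0],[-0.8,0,0],[-0.8,0,0]],"fingers":[0,0,0,0,0,0]}'; python3 w.py -0.07
```

```text
clock: 12.05
eef_pos: [0.4971, -0.0684, 0.3138]
eef_rot: [3.125, -0.014, 0.074]
ft_force: [-2.8, 6.3, 10.9]
finger_gap: 0.0095
theta 1.211415382905379 r 0.1947318634023764 x 7.283721058308199e-05 F [-2.807   6.3077 10.9438] rot [ 3.1248 -0.0144  0.0744] gap 0.009545843026200682 12.05
[[0, 0.011, 0.009], [0, 0.012, 0.005], [0, 0.012, 0.006], [0, 0.011, 0.007], [0, 0.011, 0.008], [0, 0.01, 0.009], [0, 0.01, 0.009], [0, 0.009, 0.01], [0, 0.008, 0.011], [0, 0.007, 0.011]]
```

```bash
python3 -m jog '{"linear":[[0,0.012,0.006],[0,0.012,0.006],[0,0.012,0.006],[0,0.011,0.007],[0,0.011,0.008],[0,0.010,0.009],[0,0.010,0.009],[0,0.009,0.010]],"rot":[[0.5,-0.4,0],[0,-0.4,0],[0,0,0],[0,0,0],[0,0,0],[0,0,0],[0,0,0],[0,0,0]],"fingers":[0,0,0,0,0,0,0,0]}'; python3 w.py -0.07
```

```text
clock: 12.85
eef_pos: [0.5031, -0.1564, 0.2544]
eef_rot: [-3.139, -0.006, 0.073]
ft_force: [0.0, 5.0, 1.3]
finger_gap: 0.0095
theta 0.6585894137549019 r 0.19489916344813193 x 0.00031080943953787886 F [0.0137 4.9607 1.317 ] rot [-3.1391 -0.0061  0.0735] gap 0.009490580329920575 12.85
[[0, 0.005, 0.014], [0, 0.007, 0.011], [0, 0.007, 0.012], [0, 0.006, 0.012], [0, 0.005, 0.012], [0, 0.004, 0.013], [0, 0.003, 0.013], [0, 0.002, 0.013], [0, 0.001, 0.013], [0, 0.0, 0.013]]
```

```bash
python3 -m jog '{"linear":[[0,0.006,0.013],[0,0.006,0.012],[0,0.006,0.012],[0,0.006,0.012],[0,0.005,0.012],[0,0.004,0.013]],"rot":[[0,0,0],[0,0,0],[0,0,0],[0,0,0],[0,0,0],[0,0,0]],"fingers":[0,0,0,0,0,0]}'; python3 w.py -0.06
```

```text
clock: 13.45
eef_pos: [0.5055, -0.1939, 0.1753]
eef_rot: [-3.14, -0.005, 0.072]
ft_force: [1.1, 7.6, 1.7]
finger_gap: 0.01
theta 0.20233695758252818 r 0.19223467915575262 x 0.0002294263917560347 F [1.0798 7.627  1.7093] rot [-3.1398 -0.005   0.0719] gap 0.010014345973846341 13.45
[[0, 0.0, 0.012], [0, 0.002, 0.011], [0, 0.001, 0.011], [0, 0.0, 0.011], [0, -0.0, 0.011], [0, -0.001, 0.011], [0, -0.002, 0.011], [0, -0.002, 0.011], [0, -0.003, 0.011], [0, -0.004, 0.011]]
```

```bash
python3 -m jog '{"linear":[[0,0.001,0.012],[0,0.001,0.011],[0,0,0.011]],"rot":[[0,0,0],[0,0,0],[0,0,0]],"fingers":[0,0,0]}'; python3 -m jog '{"linear":[[0,0,0.004],[0,0,0.003]],"rot":[[0,0,0],[0,0,0]],"fingers":[0,0]}'; python3 w.py 0 1
```

```text
clock: 13.75
eef_pos: [0.5069, -0.1973, 0.1423]
eef_rot: [3.14, -0.004, 0.076]
ft_force: [-10.9, 20.0, 61.3]
finger_gap: 0.0095
clock: 13.95
eef_pos: [0.5073, -0.1971, 0.1422]
eef_rot: [3.138, -0.004, 0.08]
ft_force: [-7.8, 7.0, 22.2]
finger_gap: 0.0091
theta 0.028435373780532118 r 0.19025503062998658 x 0.0017465230480783682 F [-7.8459  6.9932 22.1675] rot [ 3.1381 -0.0043  0.0801] gap 0.009107949514089681 13.95
[[0, -0.0, 0.0]]
```

The tray has met its rests: force built up at TCP z 0.142, and the bar sits ~5 mm toward the tips. I release, rise straight up and check.

```bash
python3 -m jog '{"linear":[[0,0,0],[0,0,0],[0,0,0],[0,0,0]],"rot":[[0,0,0],[0,0,0],[0,0,0],[0,0,0]],"fingers":[0.4,0.4,0.4,0.4]}';  python3 -m jog '{"linear":[[0,0,-0.01],[0,0,-0.03],[0,0,-0.04],[0,0,-0.04],[0,0,-0.04],[0,0,0]],"rot":[[0,0,0],[0,0,0],[0,0,0],[0,0,0],[0,0,0],[0,0,0]],"fingers":[0.4,0.4,0.4,0.4,0.4,0.4]}'; python3 m.py 3
```

```text
clock: 14.35
eef_pos: [0.5053, -0.1979, 0.1402]
eef_rot: [3.137, 0.0, 0.082]
ft_force: [-0.4, -0.2, -0.2]
finger_gap: 0.0342
clock: 14.95
eef_pos: [0.5048, -0.1984, 0.305]
eef_rot: [3.137, 0.009, 0.082]
ft_force: [-1.1, -0.3, 0.8]
finger_gap: 0.0339
[ 0.5048 -0.1984  0.305 ] [3.1369 0.009  0.0816]
wrist handle [(array([ 0.501, -0.196,  0.081]), 0.58)]
wrist hinge [(array([ 0.488, -0.007,  0.074]), 0.68)]
wrist bed []
wrist palette_mid [(array([0.496, 0.067, 0.029]), 0.86)]
scene handle [(array([ 0.497, -0.195,  0.089]), 0.75)]
scene hinge [(array([ 0.489, -0.008,  0.077]), 0.82)]
scene bed [(array([0.485, 0.078, 0.019]), 0.66)]
scene palette_mid [(array([ 0.684, -0.153,  0.006]), 0.89), (array([0.494, 0.067, 0.024]), 0.88), (array([0.708, 0.021, 0.003]), 0.76)]
side handle []
side hinge [(array([ 0.493, -0.008,  0.073]), 0.65)]
side bed [(array([0.487, 0.078, 0.02 ]), 0.63)]
side palette_mid [(array([ 0.683, -0.154,  0.005]), 0.88), (array([0.71 , 0.017, 0.008]), 0.8), (array([0.496, 0.065, 0.025]), 0.47)]
```

View pics/wrist_3.png

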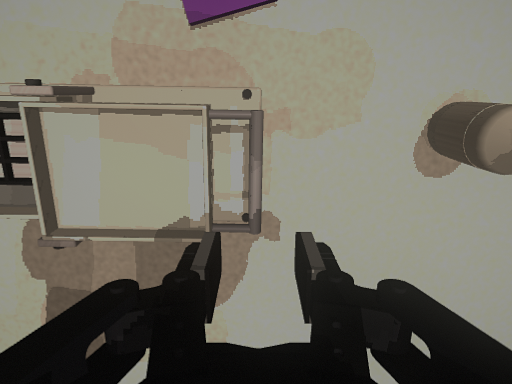

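The wrist picture shows the tray empty and flat (bar at column 256, rows 109–232, the same length as before) and pockets visible in the bed at (15,150). I'll back off and compare against the first pictures, then view the bed.

```bash
python3 -m jog '{"linear":[[-0.03,0,-0.03],[-0.03,0,-0.03],[-0.03,0,-0.03],[0,-0.04,0],[0,-0.04,0],[0,-0.04,0],[0,0,0]],"rot":[[0,0,0],[0,0,0],[0,0,0],[0,0,0],[0,0,0],[0,0,0],[0,0,0]],"fingers":[0.4,0.4,0.4,0.4,0.4,0.4,0.4]}'
python3 - <<'E'
from h import *
np.set_printoptions(precision=3,suppress=True)
a=0.066;x=np.array([np.cos(a),np.sin(a),0]);y=np.array([-np.sin(a),np.cos(a),0]);H=np.array([.493,-.0078,.075])
out=[]
for n in("scene","side","wrist"):
    c=ctrl.capture(n);I=c["img"]
    if n!="wrist":
        I0=cv2.imread(f"pics/{n}0.png")
        for nm,q in(("bar+",H-.19*y+.05*x+[0,0,.008]),("bar-",H-.19*y-.05*x+[0,0,.008]),("base",H-.2*y+.06*x-[0,0,.07])):
            u,v=P(c,q)[0].round().astype(int)
            T=I0[v-8:v+9,u-8:u+9];m=cv2.matchTemplate(I[v-13:v+14,u-13:u+14],T,5);_,s,_,l=cv2.minMaxLoc(m);
            g=[P(c,q+[0,0,.01])[0]-P(c,q)[0]]; print(n,nm,"shift",l[0]-5,l[1]-5,"score",round(s,2),"px per 10mm up",g)
    for k in("palette_mid","jar","bottle","stand"): print(n,k,[(np.round(d["position"],3),round(d["confidence"],2)) for d in ctrl.mark_of(k,c)][:3])
    u,v=P(c,H+.02*y)[0].astype(int)
    if n!="wrist": out.append(cv2.resize(I[v-48:v+48,u-50:u+50],(400,384),interpolation=2))
    else: w=I
cv2.imwrite("pics/f.png",np.hstack(out));cv2.imwrite("pics/fw.png",w)
E
```

```text
clock: 16.4
eef_pos: [0.4018, -0.0837, 0.3935]
eef_rot: [-3.14, 0.02, 0.075]
ft_force: [-0.3, -1.0, 0.3]
finger_gap: 0.0339
scene bar+ shift 0 0 score 0.98 px per 10mm up [array([-0.141, -2.133])]
scene bar- shift 0 0 score 1.0 px per 10mm up [array([-0.266, -2.146])]
scene base shift 0 0 score 0.98 px per 10mm up [array([-0.129, -1.967])]
scene palette_mid [(array([0.709, 0.02 , 0.003]), 0.68), (array([ 0.684, -0.15 ,  0.007]), 0.55), (array([0.493, 0.069, 0.024]), 0.51)]
scene jar [(array([ 0.347,  0.352, -0.   ]), 0.71)]
scene bottle [(array([ 0.554, -0.416,  0.005]), 0.65)]
scene stand [(array([ 0.586,  0.444, -0.001]), 0.87)]
side bar+ shift 0 0 score 1.0 px per 10mm up [array([ 0.124, -2.203])]
side bar- shift 0 0 score 0.99 px per 10mm up [array([-0.058, -2.195])]
side base shift 0 0 score 0.98 px per 10mm up [array([ 0.138, -2.019])]
side palette_mid [(array([ 0.683, -0.155,  0.007]), 0.89), (array([0.713, 0.017, 0.012]), 0.86), (array([0.497, 0.065, 0.026]), 0.55)]
side jar [(array([ 0.345,  0.348, -0.003]), 0.75)]
side bottle [(array([ 0.552, -0.412,  0.   ]), 0.78)]
side stand [(array([0.593, 0.438, 0.001]), 0.61)]
wrist palette_mid [(array([0.492, 0.066, 0.028]), 0.68)]
wrist jar []
wrist bottle []
wrist stand []
```

View pics/f.png

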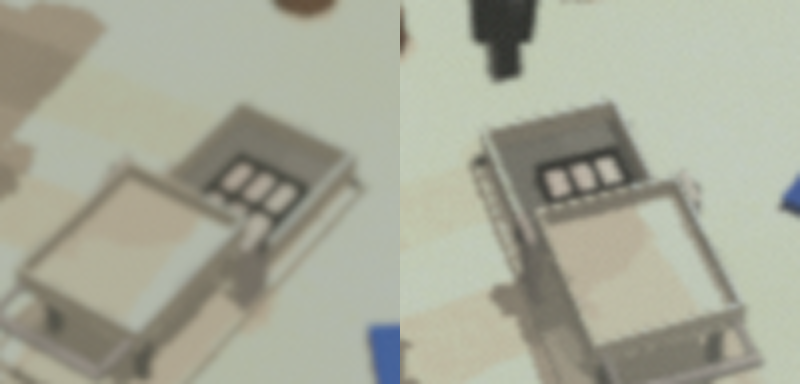

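The palette lies flat in the bed, pockets up, at (262,193) in the left crop and (590,178) in the right. The tray's bar matches the first pictures with no shift and the bystanders haven't moved. The robot is clear, so I hand in.

```bash
python3 -c "
from station import ctrl
print(ctrl.job_done(), ctrl.get_state()['clock'])"
```

```text
the job is handed in; nothing more can be done
the job is handed in; nothing more can be done
```

The palette now lies flat in the bed with its pockets up, and the tray is back on its rests. I handed the job in with the robot clear of everything, at about 16.5 s on the robot's clock.

I pinched the handle from above, re-gripping once because the first grip was shallow. I swung the tray to about 2.03 rad, saw the palette tumble into the bed, lowered the tray, let go and backed off.

**Last checks:**
- **Palette:** the scene and side cameras put its centre about 25 mm above the table, the height expected for lying flat. The last wrist picture read 28 mm, within that detector's error. The metal pans are visible from above.
- **Tray:** the bar shows no shift (whole pixels, about 4–5 mm of height) against the first pictures in either camera.
- **Stand, jar and bottle:** all within detector error of where they started.

**What was not clean:**
- The bar slid about 6 mm toward the fingertips during the swing.
- When the tray met its rests the wrist force reached 61 N. That is under the 120 N wrist limit, and only the finger pads held the bar; the reading was taken at the end of a move, so a brief higher peak can't be ruled out.
- The detectors also picked up the look-alike plates, and missed the handle or the bed in a few views. I identified the black palette by its colour and position.

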